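# Roll the settled paint tin to the blue tape

## Robot

A 7-joint arm with a two-finger parallel gripper is mounted at the origin on the work surface; the furniture and walls round the work are solid. World frame = base frame: x ahead of the robot, y to its left, z up, the work surface at z = 0. Lengths are in m, angles in rad, forces in N, time in s.
With the tool pointing down it reaches from about 0.425 to 0.95 m from the base axis. Payload 4.7 kg.
Tool frame: the origin (TCP) lies at the very end of the fingers, on their centre line; the grasp point (between the pads) lies 19 mm behind it; z points along the fingers, y is the line along which they close (so a half turn about z gives the same grasp; the last joint's range is limited). The gripper opens to 87 mm and grips with 3 to 60 N. Pads are 19 mm wide; open, the fingers measure 117 mm over their backs; the gripper's body (75 mm by 190 mm) begins 51 mm behind the grasp point.
Start: joints at [1.199, 0.469, -0.049, 1.532, 0.024, 1.141, -0.082], TCP at [0.227, -0.636, 0.223] pointing down, gripper open.
Joint ranges: [-2.59, 2.59], [-0.33, 1.99], [-1.39, 1.29], [0.1, 2.45], [-1.04, 4.18], [0.21, 1.99], [-2.66, 2.66]. Speed limits (rad/s): [2.57, 2.57, 3.14, 3.14, 3.14, 3.14, 3.14].

## Interface

Orientations are given as a unit quaternion [x, y, z, w].
In Python, from cell import * gives the robot as it stands.
- The arm moves only by the shell command python3 -m crank 'ROWS' [FORCE]. ROWS is a JSON object of lists of equal length, an entry for each row: "gripper": the opening in per cent of the stroke, from 0 (shut) to 100 (fully open); "linear": the shift along the tool's x, y, z in cm, a list of three; "dr": the turn, a rotation vector about the tool's x, y, z in rad, a list of three. A call has 1 to 8 rows; each row shifts and turns the commanded pose from where the row before left it, along the tool's axes as they then stand; what a row does not reach is not made up. A row lasts 1/8 s, in which the tool goes at most 62.5 mm and 10.7 degrees, less where a joint would pass 70% of its speed; a pose out of reach is approached as far as the arm can. A call with a gripper value outside its range is refused whole. The fingers move at their own pace and stop on an object; FORCE is the grip in N (left out, the last holds). Time passes only in rows, so rows that do not move let the fingers close. It gives the time, the measured TCP pose, the force, the opening and the grip force at its end, in the units of the state.
- sense(): the state, without advancing time (a new reading comes with each control period).
- camera(name): name is "scene" or "top" or "wrist"; returns (picture, depth): 400x640x3 uint8, red, green, blue; 400x640 float32, m along the optical axis (not along the pixel's ray), 0 where there is no reading.
- calibration(name): a dict with "intrinsics" (3x3 intrinsics, pixels), "R" (3x3) and "t" (3): a world point X has camera coordinates R X + t. Camera axes: x right, y down, z forward; pixel columns grow to the right and rows downward; lengths in m; the calibration is good to about 2 mm. A picture is of the moment at which its call begins: read the wrist's pose just before it. calibration takes no time and is no camera call; for the wrist camera it gives the pose at the moment of the call.
- job_done(): hands the job in; it is judged then, once.
The state is a dict: "time": time; "joints": joint angles; "qd": joint speeds; "tau": joint torques, N m; "eef_pos": TCP position; "orientation": TCP orientation; "contact_force": force on the tool from outside, world axes, zero at the start; "moment": the same for the moment, N m; "width": opening from 0.0 (shut) to 1.0 (fully open); "finger_force": force on a finger pad.
Only numpy, scipy, OpenCV 4.12 (cv2) and the standard library are available. Lean on these libraries where they do the work, as an engineer would, in place of code of your own. Each camera call takes 0.05 s, during which the arm holds its last target. There are 200 camera calls.

## Task

The colour in the small green paint tin has settled, so turn it over by rolling: the tin lies on its side on the grey felt mat; with your fingertips push on the upper half of the tin and roll it along the mat until it comes to rest on the blue tape strip, lying along the strip. Roll it, do not drag it; do not pinch or lift it or let it roll off the mat, and leave the things round the mat where they are.

Things in the scene. Friction and masses are not known exactly. Their poses are not given: they have to be found in the camera images.
- tin: Small green paint tin, a cylinder 68 mm in diameter and 62 mm long, 0.14 to 0.28 kg, lying on its side on the mat with its metal lid towards the robot. Origin: centre of its flat bottom, on the cylinder's axis. z axis: the cylinder's axis, from bottom to lid (level while it lies); x axis: a radius, pointing up at the start, so it turns as the tin rolls.
- tin_mid (a point): Middle of the green tin, on its axis; while it lies on the mat 37 mm above the worktop (the tin's top: 71 mm), also as it rolls. The tin is slippery to the fingers (friction about 0.3) but grips the felt (about 0.9) and rolls with some resistance: let go at 0.05 m/s it coasts about 4 mm, at 0.1 m/s 16 mm.
- mat: Grey felt mat with a thin dark border, fixed to the worktop, 120 x 450 mm and 3 mm thick. Origin: centre of its underside. Its y axis runs along its length (the way the tin rolls), its x axis across it, z up.
- tape_blue: Blue tape strip stuck across the mat, 106 mm long (its x axis, across the mat) and 40 mm wide (its y axis, along the mat), of no noticeable thickness. It lies at one end of the mat, on either side of the tin, 100 to 190 mm from it. Origin: its centre.
- tape_yellow: Yellow tape strip like the blue one, across the other end of the mat; not wanted now. Origin: its centre.
- pot_red: Red tester pot, 49 mm in diameter, 60 mm tall, standing behind the mat; leave it. Origin: centre of its underside.
- pot_orange: Orange tester pot with a dark lid, 49 mm in diameter, 60 mm tall, standing behind the mat; leave it. Origin: centre of its underside.
- tin_red: Small red paint tin, 60 mm in diameter, 55 mm tall, standing behind the mat; leave it. Origin: centre of its underside.
- tape_measure_y: Yellow pocket tape measure, 78 x 54 x 62 mm tall, standing behind the mat; leave it. Origin: centre of its underside.
Things that resemble listed ones, but are neither listed nor needed, are in the scene too. Leave any turquoise look-alike of the tin alone.

How it is judged:
On the way:
1. the tin has rolled over on its side, its starting top now well past the side and facing down (angle between tin's own x axis and vertical above 2.2 rad and angle between tin's own z axis and vertical between 1.3 and 1.84 rad), for 0.05 s.
At the end, for the whole second after the job is handed in: The green tin lies at rest on its side on the blue strip: its middle within 20 mm of the strip's centre line (half the strip's width) and within 45 mm of its centre along the strip, its axis within 0.4 rad of the strip's direction (y of tin_mid in the frame of tape_blue between -0.02 and 0.02 m and x of tin_mid in the frame of tape_blue between -0.045 and 0.045 m and angle between the z axis of tin and the x axis of tape_blue, either way round below 0.4 rad and height (world z) of tin_mid between 0.032 and 0.042 m and linear speed of tin below 0.01 m/s and angular speed of tin below 0.3 rad/s); the robot touches nothing.
It fails at once if the tin is lifted (its middle more than 15 mm above its lying height) (height (world z) of tin_mid above 0.052 m).
It fails at once if the tin is tipped up on end (angle between tin's own z axis and vertical below 1.1 rad or angle between tin's own z axis and vertical above 2.04 rad).
It fails at once if the tin is pushed or gripped with the fingertips well down its lower half (contact force between the fingers and tin above 1 N and height (world z) of the grasp point below 0.045 m).
It fails at once if the tin leaves the mat (y of tin_mid in the frame of mat above 0.225 m or y of tin_mid in the frame of mat below -0.225 m or x of tin_mid in the frame of mat above 0.065 m or x of tin_mid in the frame of mat below -0.065 m).
It fails at once if a thing behind the mat is moved more than 20 mm (distance of any of pot_red, pot_orange, tin_red, tape_measure_y from where it was at the start of the episode above 0.02 m).
It also fails if it takes over 45 s, if anything falls off the work surface, if the arm or the gripper's body presses on something with over 40 N, if the wrist force passes 120 N, or if a joint passes its speed limit or range.

## Working session

There is one attempt and no reset: what is moved stays moved. The work goes in short steps, Python scripts to look and compute and a shell command to move; the robot and the scene stay as the last step left them, time stands still between calls to the robot, and variables do not carry over. Pictures are saved under pics/ and viewed, at most 10 in all, crops included, and the job is handed in when it is done.

```bash
mkdir -p pics; cat > h.py <<'E'
from cell import *
import numpy as np, cv2
def snap(name,fn):
    p,d=camera(name); cv2.imwrite('pics/'+fn+'.png',p[:,:,::-1]); np.savez('pics/'+fn+'.npz',p=p,d=d,**calibration(name)); return p,d
def world(fn,u,v,z=None):
    f=np.load('pics/'+fn+'.npz'); K,R,t=f['intrinsics'],f['R'],f['t']
    r=np.linalg.inv(K)@[u,v,1]
    c=-R.T@t; w=R.T@r
    if z is None: return c+w*f['d'][int(v),int(u)]
    return c+w*(z-c[2])/w[2]
E
python3 - <<'E'
from h import *
s=sense(); print(s)
snap('top','top1'); snap('scene','sc1')
E
```

```text
{'time': 0.0, 'joints': array([ 1.19907681,  0.46946032, -0.04857548,  1.53371936,  0.02411763,
        1.14102218, -0.08228707]), 'qd': array([-7.65423395e-04,  1.91471394e-03,  1.26998059e-03,  2.22075647e-03,
       -8.61806876e-06, -2.05543553e-03,  1.24938035e-03]), 'tau': array([-9.08494785e-04, -5.07976806e+01, -8.13915627e-02, -2.36156470e+01,
       -6.15227153e-02,  3.78882699e-02,  1.38892815e-04]), 'eef_pos': array([ 0.22668027, -0.63513908,  0.22147591]), 'orientation': array([ 9.85341782e-01,  1.70588829e-01, -2.22158763e-04, -9.86812647e-04]), 'contact_force': array([ 0.50414285, -0.10993951,  0.62811165]), 'moment': array([-0.01702419,  0.01374345,  0.0105356 ]), 'finger_force': 0.0, 'width': 1.0001219791461518}
```

View pics/top1.png

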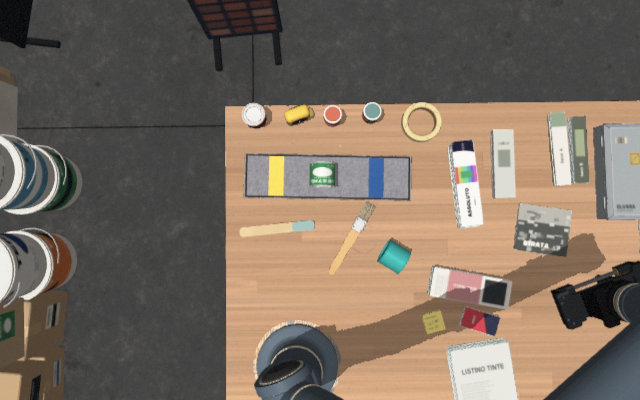

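View pics/sc1.png

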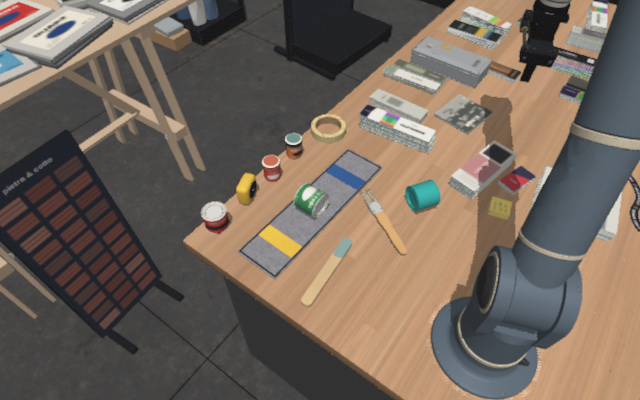

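The top view shows the mat spanning pixels (245..411, 154..200), with the green tin on it at (322,174), the blue strip at (376,177) and the yellow strip at (276,176). There are two candidates for the tin: the green one at (322,174), lying on the mat, and the turquoise one at (394,256), off the mat. The green one fits the description. I'll enlarge that area and measure.

```bash
python3 - <<'E'
from h import *
im=cv2.imread('pics/top1.png')[95:285,235:435]
cv2.imwrite('pics/crop1.png',cv2.resize(im,None,fx=3,fy=3,interpolation=cv2.INTER_CUBIC))
p=np.load('pics/top1.npz')['p']; hsv=cv2.cvtColor(p,cv2.COLOR_RGB2HSV)
def blob(lo,hi,box):
    m=cv2.inRange(hsv,lo,hi); k=np.zeros_like(m); x0,y0,x1,y1=box; k[y0:y1,x0:x1]=m[y0:y1,x0:x1]
    return cv2.minAreaRect(cv2.findNonZero(k))
for n,lo,hi,box,z in [('blue',(100,120,50),(125,255,255),(360,150,395,205),.003),('yellow',(18,120,120),(32,255,255),(260,150,295,205),.003)]:
    r=blob(lo,hi,box); print(n,r,world('top1',*r[0],z)); print([world('top1',*q,z)[:2].round(3) for q in cv2.boxPoints(r)])
for c in [(245,154),(410,157),(410,200),(246,198)]: print(world('top1',*c,.003).round(3))
print('tin'); 
for u,v in [(322,174),(310,174),(334,174),(322,163),(322,186)]: print(world('top1',u,v).round(3))
f=np.load('pics/top1.npz');g=np.array([world('top1',u,v) for u in range(300,346) for v in range(155,198)])
g=g[(g[:,2]>.05)&(g[:,2]<.08)]; print(g.min(0),g.max(0)); top=g[g[:,2]>.068]; print(top.mean(0),len(top))
for n,(u,v) in dict(w=(254,113),y=(297,112),r=(333,113),d=(372,110)).items(): print(n,world('top1',u,v))
E
```

```text
blue ((376.0, 177.0), (38.0, 14.0), 90.0) [ 0.49459313 -0.22030213  0.003     ]
[array([ 0.546, -0.202]), array([ 0.546, -0.24 ]), array([ 0.443, -0.238]), array([ 0.444, -0.201])]
yellow ((275.843994140625, 175.80422973632812), (14.84652042388916, 40.01211166381836), 1.6846843957901) [0.50135522 0.04899908 0.003     ]
[array([0.448, 0.071]), array([0.556, 0.067]), array([0.555, 0.027]), array([0.447, 0.031])]
[0.561 0.132 0.003]
[ 0.547 -0.313  0.003]
[ 0.432 -0.31   0.003]
[0.443 0.13  0.003]
tin
[ 0.499 -0.075  0.07 ]
[ 0.501 -0.044  0.049]
[ 0.501 -0.106  0.042]
[ 0.527 -0.076  0.072]
[ 0.471 -0.075  0.017]
[ 0.47044907 -0.10659878  0.0500125 ] [ 0.53243414 -0.04111251  0.07699448]
[ 0.50149262 -0.07493619  0.07023614] 192
w [0.66201983 0.09988806 0.0530101 ]
y [ 0.66148915 -0.01253756  0.06080184]
r [ 0.65677295 -0.10559468  0.06488825]
d [ 0.66468989 -0.20704991  0.05831178]
```

View pics/crop1.png

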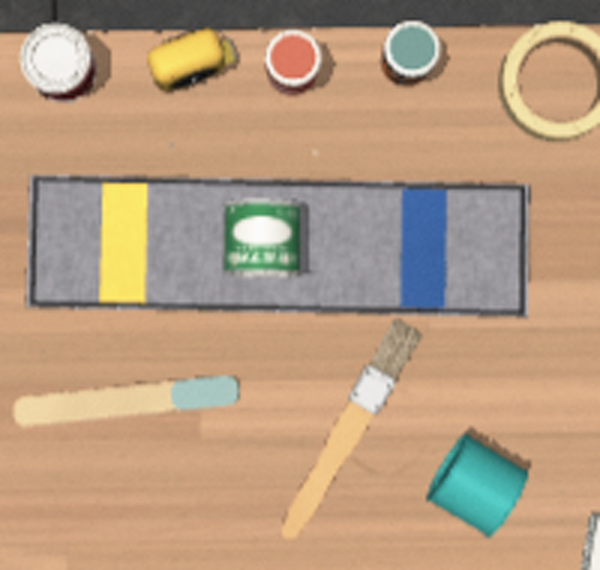

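The crop confirms it. The green labelled tin lies on the mat between the strips, with its middle at about (0.501,-0.075). Its top reads z=0.070, which matches the 71 mm given. Blue strip centre is at (0.495,-0.220). The turquoise tin off the mat is the look-alike. I'll turn the tool so the fingers spread along the tin's axis, then travel to the +y side of the tin.

```bash
python3 -m crank '{"gripper":[29,29,29,29,29,29,29],"linear":[[0,0,0],[0,0,0],[0,0,0],[0,0,0],[0,0,0],[0,0,0],[0,0,0]],"dr":[[0,0,-0.172],[0,0,-0.172],[0,0,-0.172],[0,0,-0.172],[0,0,-0.172],[0,0,-0.172],[0,0,-0.172]]}' 10
python3 -m crank '{"gripper":[29,29,29,29,29,29,29],"linear":[[4.5,1.8,0],[4.5,1.8,0],[4.5,1.8,0],[4.5,1.8,0],[4.5,1.8,0],[4.5,1.8,0],[4.5,1.8,0]],"dr":[[0,0,0],[0,0,0],[0,0,0],[0,0,0],[0,0,0],[0,0,0],[0,0,0]]}'
```

```text
time: 0.98
eef_pos: [0.2267, -0.6354, 0.2219]
orientation: [0.714, 0.701, 0.0, -0.001]
contact_force: [0.3, 0.3, 0.4]
width: 0.328
finger_force: 0.0
time: 1.85
eef_pos: [0.3607, -0.3222, 0.2223]
orientation: [0.716, 0.699, -0.0, -0.0]
contact_force: [1.8, -0.9, 0.1]
width: 0.289
finger_force: 0.0
```

```bash
python3 -m crank '{"gripper":[29,29,29,29,29,29,29,29],"linear":[[4.6,1.9,0],[4.6,1.9,0],[4.6,1.9,0],[4.6,1.9,0],[4.6,1.9,0],[4.6,1.9,0],[4.6,1.9,0],[0,0,0]],"dr":[[0,0,0],[0,0,0],[0,0,0],[0,0,0],[0,0,0],[0,0,0],[0,0,0],[0,0,0]]}'
python3 - <<'E'
from h import *
snap('wrist','w1'); s=sense(); print(s['eef_pos'],s['orientation'])
g=np.array([world('w1',u,v) for u in range(0,640,3) for v in range(0,400,3)])
g=g[(g[:,2]>.05)&(g[:,2]<.08)&(abs(g[:,0]-.5)<.06)&(abs(g[:,1]+.075)<.06)]; print(len(g))
if len(g): print(g.min(0),g.max(0),g[g[:,2]>.068].mean(0))
E
```

```text
time: 2.85
eef_pos: [0.5018, -0.0006, 0.2226]
orientation: [0.713, 0.701, 0.001, -0.001]
contact_force: [-0.9, -0.4, 0.4]
width: 0.293
finger_force: 0.0
[ 0.50109745 -0.00338349  0.22222872] [ 7.14125187e-01  7.00017871e-01 -4.93430626e-05 -4.41442190e-04]
175
[ 0.47107874 -0.07936042  0.05007264] [ 0.5280328  -0.04452812  0.07239714] [ 0.50082361 -0.07160511  0.07040025]
```

View pics/w1.png

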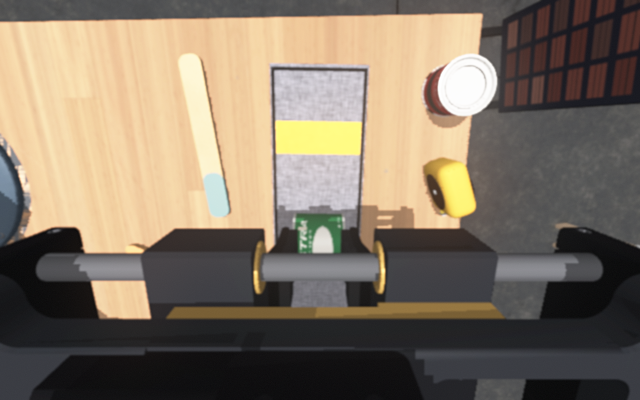

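The wrist view shows the green tin at (320,235), in line with the fingers, and the space on the yellow side is free. The position agrees with the top view, so I'll lower to z≈0.048.

```bash
python3 -m crank '{"gripper":[29,29,29,29,29,29],"linear":[[0,0,4.5],[0,0,4.5],[0,0,4.5],[0,0,2.5],[0,0,1.4],[0,0,0]],"dr":[[0,0,0],[0,0,0],[0,0,0],[0,0,0],[0,0,0],[0,0,0]]}'
python3 -m crank '{"gripper":[29,29,29,29,29,29,29,29],"linear":[[-0.5,0,0],[-0.5,0,0],[-0.5,0,0],[-0.5,0,0],[-0.5,0,0],[-0.5,0,0],[-0.5,0,0],[-0.5,0,0]],"dr":[[0,0,0],[0,0,0],[0,0,0],[0,0,0],[0,0,0],[0,0,0],[0,0,0],[0,0,0]]}'
```

```text
time: 3.65
eef_pos: [0.5006, -0.0061, 0.0481]
orientation: [0.716, 0.698, -0.001, -0.0]
contact_force: [-0.2, -0.6, 0.0]
width: 0.291
finger_force: 0.0
time: 4.65
eef_pos: [0.5002, -0.0454, 0.0485]
orientation: [0.716, 0.699, 0.0, 0.0]
contact_force: [0.0, -0.6, 0.1]
width: 0.289
finger_force: 0.0
```

Contact should be near -0.034, so I'll check that the tin is rolling.

```bash
cat > tin.py <<'E'
from h import *
import sys
fn=sys.argv[1]; p,d=snap('top',fn); s=sense(); print(s['time'],s['eef_pos'],s['contact_force'])
hsv=cv2.cvtColor(p,cv2.COLOR_RGB2HSV)
g=np.array([world(fn,u,v) for u in range(290,400) for v in range(150,202)])
g=g[(g[:,2]>.045)&(g[:,2]<.08)&(abs(g[:,0]-.5)<.07)]; 
m=cv2.inRange(hsv,(60,100,40),(85,255,255)); m[:150]=0;m[202:]=0;m[:,:290]=0;m[:,405:]=0
q=cv2.findNonZero(m)
if q is not None: print('green',len(q),cv2.boundingRect(q),cv2.minAreaRect(q))
cv2.imwrite('pics/'+fn+'c.png',cv2.resize(p[140:210,280:420,::-1],None,fx=5,fy=5,interpolation=cv2.INTER_CUBIC))
E
python3 tin.py t2
```

```text
4.7 [ 0.50007589 -0.04625627  0.04843158] [ 0.18338835 -0.1664313   1.12736893]
green 14 (335, 164, 6, 4) ((337.5882873535156, 165.1470489501953), (5.5783185958862305, 2.425356149673462), 14.03624439239502)
```

View pics/t2c.png

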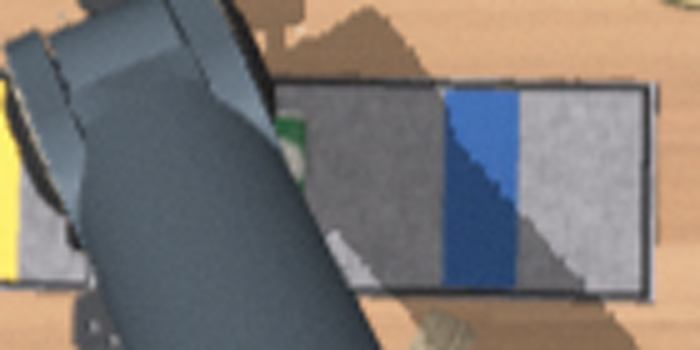

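The tin's front edge moved from about px 334 to 341. Its middle is at about y=-0.09 and it is rolling squarely with the label turning, so I'll carry on.

```bash
for i in 1; do python3 -m crank '{"gripper":[29,29,29,29,29,29,29,29],"linear":[[-0.5,0,0],[-0.5,0,0],[-0.5,0,0],[-0.5,0,0],[-0.5,0,0],[-0.5,0,0],[-0.5,0,0],[-0.5,0,0]],"dr":[[0,0,0],[0,0,0],[0,0,0],[0,0,0],[0,0,0],[0,0,0],[0,0,0],[0,0,0]]}'; done
python3 -m crank '{"gripper":[29,29,29,29,29,29,29,29],"linear":[[-0.5,0,0],[-0.5,0,0],[-0.5,0,0],[-0.5,0,0],[-0.5,0,0],[-0.5,0,0],[-0.5,0,0],[-0.5,0,0]],"dr":[[0,0,0],[0,0,0],[0,0,0],[0,0,0],[0,0,0],[0,0,0],[0,0,0],[0,0,0]]}'
python3 tin.py t3
```

```text
time: 5.7
eef_pos: [0.4992, -0.0854, 0.0486]
orientation: [0.716, 0.699, 0.0, 0.0]
contact_force: [0.6, -0.2, 1.0]
width: 0.294
finger_force: 0.1
time: 6.7
eef_pos: [0.4983, -0.1254, 0.0486]
orientation: [0.716, 0.699, -0.0, 0.0]
contact_force: [0.7, -0.6, 0.0]
width: 0.286
finger_force: 0.0
6.75 [ 0.49816657 -0.1262736   0.04849207] [ 0.78251344 -0.83116159 -1.26422169]
```

View pics/t3c.png

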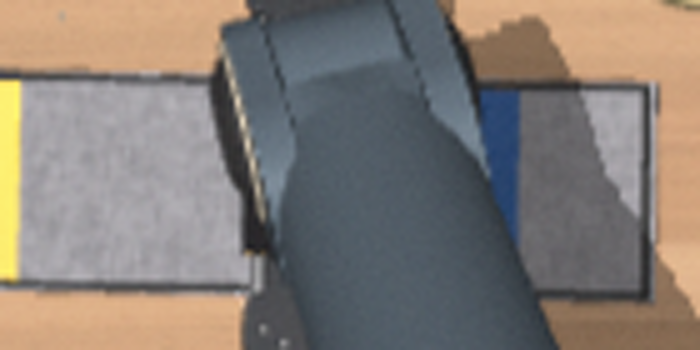

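The arm hides the tin from above. I'll push almost to the strip, back off, raise and look.

```bash
python3 -m crank '{"gripper":[29,29,29,29,29,29,29,29],"linear":[[-0.5,0,0],[-0.5,0,0],[-0.5,0,0],[-0.5,0,0],[-0.5,0,0],[-0.5,0,0],[-0.5,0,0],[-0.5,0,0]],"dr":[[0,0,0],[0,0,0],[0,0,0],[0,0,0],[0,0,0],[0,0,0],[0,0,0],[0,0,0]]}'
python3 -m crank '{"gripper":[29,29,29,29,29,29,29],"linear":[[-0.3,0,0],[-0.3,0,0],[0,0,0],[1,0,0],[3,0,0],[4,0,-3],[6,0,-4]],"dr":[[0,0,0],[0,0,0],[0,0,0],[0,0,0],[0,0,0],[0,0,0],[0,0,0]]}'
python3 -m crank '{"gripper":[29,29,29,29],"linear":[[6,0,-3],[6,0,-3],[4,0,0],[0,0,0]],"dr":[[0,0,0],[0,0,0],[0,0,0],[0,0,0]]}'
python3 tin.py t4
python3 - <<'E'
from h import *
g=np.array([world('t4',u,v) for u in range(300,410) for v in range(150,202)])
g=g[(g[:,2]>.04)&(g[:,2]<.08)]; print(len(g),g.min(0),g.max(0)); t=g[g[:,2]>.067]; print(t.mean(0),len(t))
E
```

```text
time: 7.75
eef_pos: [0.4973, -0.1654, 0.0485]
orientation: [0.716, 0.699, 0.0, 0.0]
contact_force: [0.1, 1.1, 0.5]
width: 0.293
finger_force: 0.1
time: 8.62
eef_pos: [0.4997, -0.0377, 0.1135]
orientation: [0.716, 0.698, -0.0, -0.001]
contact_force: [1.8, -0.5, 0.2]
width: 0.293
finger_force: 0.0
time: 9.12
eef_pos: [0.5031, 0.1176, 0.1699]
orientation: [0.713, 0.701, 0.001, -0.0]
contact_force: [-0.3, -0.6, -0.2]
width: 0.288
finger_force: 0.0
9.175 [0.50318692 0.11472266 0.16922742] [-0.06039995 -0.92804405 -0.02696819]
green 315 (367, 164, 24, 22) ((378.59344482421875, 174.35189819335938), (23.716724395751953, 20.28518295288086), 2.4895529747009277)
604 [ 0.46596274 -0.25576833  0.0420017 ] [ 0.5287412  -0.18914637  0.07710065]
[ 0.49822585 -0.22129491  0.06977478] 229
```

View pics/t4c.png

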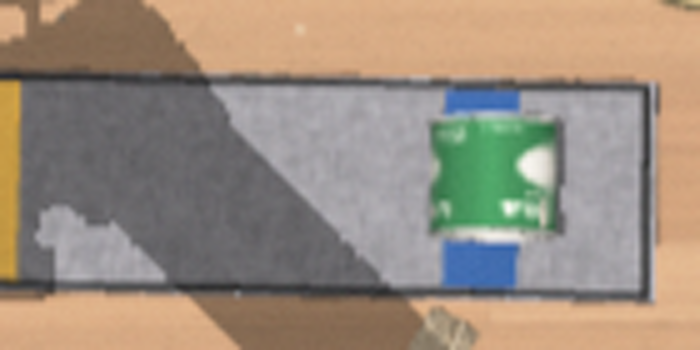

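The tin lies square across the blue strip at crop (495,178). Its middle is at y≈-0.221, against -0.220 for the strip's centre, with x within 4 mm. The arm is clear.

```bash
python3 -c "
from cell import *
print(job_done())"
```

```text
the job is handed in; nothing more can be done
None
```

I rolled the green tin about 245° along the mat and it came to rest lying along the blue strip, about 1 mm from the strip's centre line; the job is handed in, but no verdict came back.

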